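# Put the toy dinosaur away in the glass box and lock it

## Robot

A 6-joint arm with a two-finger parallel gripper is mounted at the origin on the work surface. World frame = base frame: x ahead of the robot, y to its left, z up, the work surface at z = 0. Lengths are in mm, angles in rad, forces in N, time in s.
With the tool pointing down it reaches from about 325 to 900 mm from the base axis. Payload 3.5 kg.
Tool frame: the origin (TCP) lies midway between the tips of the shut fingers; the grasp point (between the pads) lies 19 mm behind it; z points along the fingers, y is the line along which they close (so a half turn about z gives the same grasp; the last joint's range is limited). The gripper opens to 85 mm and grips with 20 to 120 N. Pads are 22 mm wide; open, the fingers measure 114 mm over their backs; the gripper's body (76 mm by 85 mm) begins 54 mm behind the grasp point. The pads swing forward as they close: fully open they stand 13 mm farther back than shut.
Start: joints at [-1.283, 0.276, -0.026, 1.268, 0, 1.467], TCP at [238.068, -577.88, 231.313] pointing down, gripper open.
Joint ranges: [-3.12, 3.12], [-0.85, 1.88], [-1.08, 1.24], [-1.95, 2.15], [-1.57, 1.53], [-3.14, 3.14]. Speed limits (rad/s): [2.57, 2.57, 3.14, 3.14, 3.14, 3.14].

## Interface

Orientations are given as a unit quaternion [w, x, y, z].
In Python, from plant import env gives the robot as it stands. The module is installed in compiled form; this text tells all that it offers. Calls block until the motion is done:
- env.reach(position, orientation): joint-space move of the TCP to a pose.
- env.movel(position, rot=None, velocity=150, f_stop=None): straight line of the TCP; rot=None keeps the orientation; velocity is the mean speed in mm/s. With f_stop (N) it stops when the force on the tool has changed by that much, and returns True; else False.
- env.movej(angles): joint-space move.
- env.release() and env.clamp(newtons=None): open the fingers fully, or close them until they stop; newtons is the grip in N (None keeps the last).
- env.pause(seconds).
- env.solve_ik(position, orientation): joint angles nearest the present ones, or None.
- env.grab_frame(name): name is "scene" or "top" or "wrist"; returns a dict with "pixels" (384x512x3 uint8, red, green, blue), "intrinsics" (3x3 intrinsics, pixels), "distortion" ([k1, k2, p1, p2, k3] as OpenCV has them; the pictures are not rectified), "pose" (4x4, takes a point from camera to world coordinates). Camera axes: x right, y up, looking along -z (the intrinsics and any distortion apply to the point x, -y, -z); pixel columns grow to the right and rows downward; lengths in mm; the calibration is good to about 2 mm. A picture is of the moment at which its call begins. There is no depth.
A pose or a line that the arm cannot do raises env.Unreachable and nothing moves.
- env.job_done(): hands the job in; it is judged then, once.
Trained networks look in a picture, given as the dict that the camera call returned (one of the last four; its "shot" number tells which), for a name from the list of things; names that differ only in an ending like _2 or _b are one class to them, and where a whole thing is asked for, a point or a joint stands for the part that bears it (a point fixed in the world has none). Each returns a list of dicts, best first, with "score" (0 to 1); they miss things now and then, are a little off and sometimes report something else, mostly with a low value. They report only what shows in the picture. A call takes as long as a camera call. They do not tell look-alikes from the thing itself.
- env.regions_of(name, picture): "mask" (384x512 bool, what is visible of it).
- env.landmark_of(name, picture): "xyz" ([x, y, z] in mm, in world coordinates, good to about 4 mm: a listed point, or the origin of a listed thing).
Readings, each from a call of its own:
- env.get_t(): time.
- env.get_q(): joint angles.
- env.get_qvel(): joint speeds.
- env.get_joint_torque(): joint torques, N m.
- env.get_position(): TCP position.
- env.get_eef_rot(): TCP orientation.
- env.get_ft_force(): force on the tool from outside, world axes, zero at the start.
- env.get_moment(): the same for the moment, N m.
- env.get_gripper_width(): opening from 0.0 (shut) to 1.0 (fully open).
- env.get_finger_force(): force on a finger pad.
Only numpy, scipy, OpenCV 4.12 (cv2) and the standard library are available. Lean on these libraries where they do the work, as an engineer would, in place of code of your own. Each camera call takes 0.05 s, during which the arm holds its last target. There are 200 camera calls.

## Task

Slide the red transport lock of the glass box all the way to its free stop, open the hinged lid until it stands up by itself, and stand the toy dinosaur on its feet on the floor of the box. Then close the lid fully and slide the red lock all the way back to its locked stop. Leave the tea tin, planter and spoon rest where they are.

Things in the scene. Friction and masses are not known exactly. Their poses are not given: they have to be found in the camera images.
- box: Square brass-framed glass box, fixed. Origin: centre of its underside, on the sideboard. Box x points from the lock side (front, facing the robot) to the hinge side, z up. Outside 150 x 150 mm, walls 4 mm, rim at z = 71 mm. Lid 6 mm thick, top at 77 mm. In front a dark wood ledge (x -127 to -77, y -16 to 61, top z = 66 mm) carries the lock between brass end stops 8 mm high.
- lock (a joint): Travel of the red transport lock along box +y, m: 0 = locked stop (a brass tongue lies over the strike tab at the middle of the lid's front edge and truly blocks the lid; a lid raised over 0.03 rad bars its way back), 0.045 = free stop. Firm stops at both ends, about 2.5 N of friction, stays where left. Starts within 8 mm of the locked stop.
- lock_grip (a point): On the centre line of the red lock grip, 9 mm below its top; in the box frame at (-113, joint value, 107) mm. The grip is an upright block 12 mm (box y) x 16 mm (x) x 30 mm tall, top at z = 116 mm, on a brass carriage 16 mm wide (y) x 18 mm (x), top 86 mm, from which a tongue 16 mm wide reaches 26 mm towards the lid, its top at 86 mm too.
- lid (a joint): Angle of the glass lid, rad: 0 = closed, 1.57 = upright, limit 1.75 = leaning back. A stiff hinge (0.35 N m of friction; 1.5 to 5 N at the pull) keeps the lid at any angle. Starts closed.
- lid_pull (a point): On the brass finger pull on the lid, 25 mm above the lid's top face, 9 mm below the pull's top. Block 14 mm (box y) x 14 mm (x) x 34 mm tall; closed, this point is 140 mm in front of and 31 mm above the hinge axis. Turns with the lid; points to box +x when upright. The lid edge lies 10 mm, its strike tab (24 mm wide) 26 mm farther out. Pinched along box y it can turn between the pads.
- box_in (a point): Centre of the box's inner floor (dark felt), at z = 12 mm of the box; the inside is 142 x 142 mm and 59 mm deep.
- lid_hinge (a point): Hinge axis of the lid, at the box's far rim: at (75, 0, 71) mm in the box frame, the axis along box y.
- dino_mid (a point): Middle of the body of the loose green plastic toy triceratops, 60 g, 30 mm above its soles. 108 mm long (x; head to +x, nose at +53, tail tip at -55 mm), 30 mm wide, 52 mm tall, standing on four legs, z up. The flat flanks 28 mm apart (y), 56 mm long (x), are 18 to 44 mm above the soles: grip it across them.
- tin: Bystander: pewter-grey aluminium tea tin with twist cap, 77 mm diameter, 107 mm tall; origin centre of its underside.
- planter: Bystander: empty cream ceramic planter, 100 mm diameter at the rim, 95 mm tall; origin centre of its underside.
- spoon_rest: Bystander: round stainless steel spoon rest, dish 94 mm diameter, 13 mm tall, with a tail to -x that ends 72 mm from its origin; origin centre of the dish's underside.
- dino: The same toy triceratops; origin between the soles of its feet, under the middle of its body, axes as dino_mid.
There are look-alikes about, which are no part of the job. What is meant by the dino is not grey or purple, and is the larger of those in its own colour.

How it is judged:
By the outcome, as a careful person would: the job done as asked, in the order asked, and still so for the second after the job is handed in, with the robot touching nothing.
It also fails if it takes over 72 s, if anything falls off the work surface, if the arm or the gripper's body presses on something with over 40 N, if the wrist force passes 120 N, or if a joint passes its speed limit or range.

## Working session

There is one attempt and no reset: what is moved stays moved. The work goes in short steps, each a Python script; the robot and the scene stay as the last script left them, time stands still between calls to the robot, and variables do not carry over. Pictures are saved under pics/ and viewed, at most 12 in all, crops included, and the job is handed in when it is done.

```bash
mkdir -p pics
cat > h.py <<'E'
from plant import env
import numpy as np, cv2
def save(n,p): cv2.imwrite(f'pics/{n}.png',p[...,::-1])
def proj(P,f):
    T=np.linalg.inv(f['pose']);c=(T[:3,:3]@np.atleast_2d(P).T).T+T[:3,3]
    c=c*[1,-1,-1]
    return cv2.projectPoints(c.astype(float),np.zeros(3),np.zeros(3),np.array(f['intrinsics'],float),np.array(f['distortion'],float))[0][:,0]
def ray(px,f):
    u=cv2.undistortPoints(np.array([[px]],float),np.array(f['intrinsics'],float),np.array(f['distortion'],float))[0,0]
    d=f['pose'][:3,:3]@np.array([u[0],-u[1],-1]);return f['pose'][:3,3],d
def onplane(px,f,z):
    o,d=ray(px,f);return o+d*(z-o[2])/d[2]
def tri(p1,f1,p2,f2):
    A=np.zeros((3,3));b=np.zeros(3)
    for p,f in((p1,f1),(p2,f2)):
        o,d=ray(p,f);d=d/np.linalg.norm(d);M=np.eye(3)-np.outer(d,d);A+=M;b+=M@o
    return np.linalg.solve(A,b)
E
python3 - <<'E'
from h import *
s=env.grab_frame('scene');t=env.grab_frame('top')
save('s0',s['pixels']);save('t0',t['pixels'])
for f,n in((s,'scene'),(t,'top')):
    print(n,np.round(f['pose'],2).tolist())
    for k in['box','lock_grip','lid_pull','box_in','lid_hinge','dino_mid','dino','tin','planter','spoon_rest']:
        for d in env.landmark_of(k,f)[:4]:
            print(k,round(d['score'],2),np.round(d['xyz']),np.round(proj(d['xyz'],f)[0]))
print(env.get_t(),env.get_eef_rot())
E
```

```text
scene [[-0.83, -0.41, 0.39, 923.33], [0.56, -0.59, 0.58, 538.02], [-0.01, 0.69, 0.72, 779.64], [0.0, 0.0, 0.0, 1.0]]
box 0.93 [586.  14.  -0.] [252. 232.]
lock_grip 0.58 [623. 293.  30.] [312. 319.]
lock_grip 0.53 [474. -18. 110.] [282. 175.]
lock_grip 0.35 [444. 280.  -2.] [368. 279.]
lid_pull 0.83 [523.  -7. 100.] [268. 189.]
lid_hinge 0.88 [659.  36.  71.] [231. 232.]
dino_mid 0.82 [718. 192.  21.] [246. 307.]
dino_mid 0.81 [365. 126.  32.] [349. 213.]
dino_mid 0.64 [579. 189.  28.] [298. 273.]
dino 0.73 [718. 197.   1.] [248. 314.]
dino 0.66 [620. 293.  -3.] [312. 325.]
dino 0.58 [362. 123.  -0.] [347. 221.]
dino 0.53 [579. 184.   3.] [296. 277.]
planter 0.94 [ 462. -276.   -0.] [234. 152.]
spoon_rest 0.68 [442. 283.   0.] [369. 279.]
spoon_rest 0.52 [525.  -8. 100.] [268. 189.]
top [[0.01, 1.0, -0.07, 461.04], [-1.0, 0.01, 0.02, 6.1], [0.02, 0.07, 1.0, 1142.59], [0.0, 0.0, 0.0, 1.0]]
box 0.61 [586.  12.  -1.] [253. 169.]
lock_grip 0.43 [476. -19. 103.] [264. 208.]
lid_pull 0.59 [527.  -6. 103.] [259. 188.]
lid_hinge 0.71 [652.  35.  74.] [244. 141.]
lid_hinge 0.37 [476. -16. 102.] [263. 208.]
dino_mid 0.67 [719. 202.  20.] [185. 120.]
dino_mid 0.54 [574. 186.  25.] [189. 171.]
dino_mid 0.53 [620. 294.  32.] [150. 154.]
dino 0.81 [363. 123.   1.] [212. 249.]
dino 0.69 [716. 199.  -1.] [188. 123.]
dino 0.54 [619. 297.   0.] [152. 156.]
dino 0.49 [577. 190.  -1.] [189. 171.]
tin 0.94 [ 616. -305.   -1.] [364. 160.]
planter 0.55 [ 458. -271.   -1.] [353. 216.]
spoon_rest 0.83 [443. 287.   1.] [153. 219.]
1.1 [-1.01998730e-05  9.80971567e-01  1.94151450e-01 -3.22815361e-06]
```

View pics/s0.png

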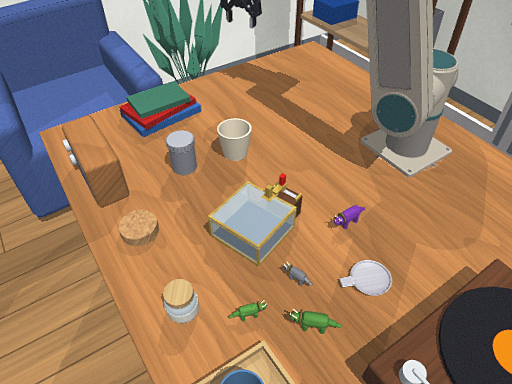

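View pics/t0.png

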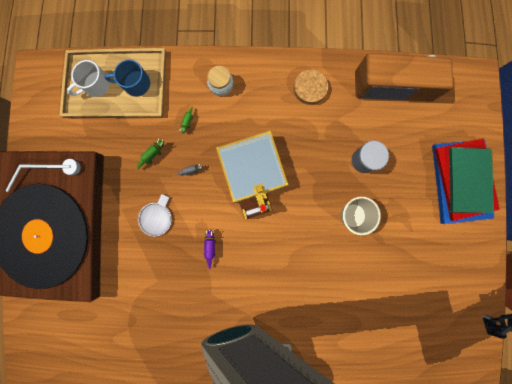

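The pictures show four candidates:

| Candidate | Scene px | Top px |
|---|---|---|
| Large green dino | (316,320) | (151,153) |
| Small green dino | (248,311) | (187,120) |
| Grey dino | (296,273) | (190,170) |
| Purple dino | (348,215) | (209,248) |

I choose the large green one and will check it in a crop, along with the box.

Run:
```python
from h import *
s=env.grab_frame('scene');t=env.grab_frame('top')
def crop(f,x,y,w,h): return cv2.resize(f['pixels'][y:y+h,x:x+w],(400,300),interpolation=cv2.INTER_CUBIC)
a=np.vstack([np.hstack([crop(s,220,270,133,100),crop(t,110,100,133,100)]),np.hstack([crop(s,200,165,120,90),crop(t,200,128,120,90)])])
save('c0',a)
# dino: PCA of mask in top (on z=35) 
g=lambda f:(cv2.cvtColor(f['pixels'],cv2.COLOR_RGB2HSV))
for f,c in((s,(316,320)),(t,(151,153))):
    h=g(f);m=cv2.inRange(h,(40,80,30),(80,255,255))
    n,L,st,ce=cv2.connectedComponentsWithStats(m)
    for i in range(1,n):
        if st[i,4]>40:
            ys,xs=np.where(L==i)
            W=np.array([onplane((x,y),f,30)[:2] for x,y in zip(xs,ys)])
            C=np.cov(W.T);w,v=np.linalg.eigh(C);p=(W-W.mean(0))@v[:,1]
            print(st[i],np.round(W.mean(0)),np.degrees(np.arctan2(v[1,1],v[0,1])),np.ptp(p))
# box pose fit from landmarks
from scipy.optimize import least_squares
B=np.array([[0,0],[-113,3],[-65,0],[75,0]]);W=np.array([[586,13],[475,-18.5],[525,-6.5],[656,35.5]])
def r(p):
    R=np.array([[np.cos(p[2]),-np.sin(p[2])],[np.sin(p[2]),np.cos(p[2])]]);return (B@R.T+p[:2]-W).ravel()
o=least_squares(r,[586,13,.3]);print(o.x,np.round(o.fun,1))
p=o.x;R=np.array([[np.cos(p[2]),-np.sin(p[2])],[np.sin(p[2]),np.cos(p[2])]])
for f in(s,t):
  print(np.round(proj([[*(R@[x,y]+p[:2]),77] for x,y in((-75,-75),(75,-75),(75,75),(-75,75))],f),1).tolist())
```

```text
[ 144    0   48   62 1723] [  230. -1230.] 72.40461707477195 760.0957663958371
[ 186    0   36   78 1264] [ 175. -987.] 55.654894770341784 811.117418804294
[145  37  30  41 314] [ 412. -929.] 82.452787188684 405.3041441495441
[ 127   81   63   36 1191] [ 544. -648.] -178.18016752598655 195.778032567747
[229 303  30  18 272] [726. 203.] 165.20737620845748 63.535633544360806
[301 311  40  23 497] [619. 302.] 136.9609367289279 79.03476379016782
[290 312  10  10  65] [649. 269.] -150.55286846103604 22.091020530744178
[182 108  10  20 110] [720. 196.] 163.80161087481707 54.37792331934815
[137 145  23  23 211] [618. 300.] 135.35141224200356 76.1155063111032
[ 450  148   43   64 2651] [ 563. -615.] 179.12709232310183 183.1897814476061
[5.85274317e+02 1.29360356e+01 3.06770402e-01] [-0.7 -0.1  1.6  0.2 -1.7 -0.2  0.8  0.1]
[[247.3, 180.0], [207.2, 214.6], [256.9, 246.5], [295.5, 206.7]]
[[288.0, 185.2], [271.3, 131.0], [216.7, 147.1], [232.9, 201.8]]
```

View pics/c0.png

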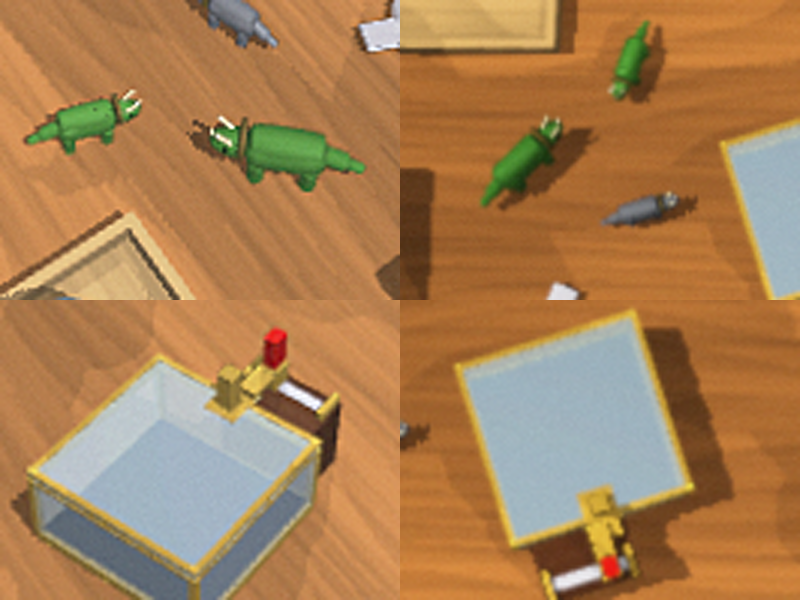

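The crop confirms the large green dino, facing about (+x,−y). The fitted box corners match the picture to about 1 px. Next I hover over the lock and refine with the wrist camera.

```bash
cat >> h.py <<'E'
import json,os
C=json.load(open('box.json')) if os.path.exists('box.json') else [585.3,12.9,.307]
def bw(x,y,z,p=None):
    p=p or C;c,s=np.cos(p[2]),np.sin(p[2]);return np.array([p[0]+c*x-s*y,p[1]+s*x+c*y,z])
def quat(psi): return [0,np.cos(psi/2),np.sin(psi/2),0]
def best(pos,psi):
    c=[]
    for k in(-1,0,1):
        q=env.solve_ik(pos,quat(psi+k*np.pi))
        if q is not None:c.append((abs(q[5]),psi+k*np.pi,q))
    return min(c,key=lambda a:a[0])
E
python3 - <<'E'
from h import *
P=bw(-113,3,210)
a,psi,q=best(P,C[2]);print(psi,np.round(q,2))
env.reach(P,quat(psi))
f=env.grab_frame('wrist');s=env.grab_frame('scene');t=env.grab_frame('top')
save('w1',f['pixels'])
for k in['lock_grip','lid_pull']:
    for d in env.landmark_of(k,f)[:3]: print(k,round(d['score'],2),np.round(d['xyz'],1),np.round(proj(d['xyz'],f)[0]))
print(np.round(proj([bw(-113,3,116),bw(-65,0,111),bw(-75,75,77),bw(-75,-75,77)],f)).tolist(),env.get_t(),env.get_ft_force())
# red grip centroid in each cam
for g in(f,s,t):
    h=cv2.cvtColor(g['pixels'],cv2.COLOR_RGB2HSV);m=cv2.inRange(h,(0,180,90),(6,255,255))|cv2.inRange(h,(174,180,90),(180,255,255))
    n,L,st,ce=cv2.connectedComponentsWithStats(m)
    print([(st[i].tolist(),np.round(ce[i],1).tolist(),np.round(onplane(ce[i],g,107)).tolist()) for i in range(1,n) if st[i,4]>15])
E
```

```text
-2.834592653589793 [-0.17  0.03 -0.37  1.18  0.   -0.48]
lock_grip 0.94 [475.5 -13.7 109.8] [268. 187.]
lock_grip 0.3 [525.2  -7.  103.2] [257. 240.]
lid_pull 0.91 [524.6  -2.3 101.6] [262. 240.]
lid_pull 0.46 [ 461.5 -273.2   -2.2] [35. 71.]
[[261.0, 189.0], [258.0, 243.0], [341.0, 215.0], [175.0, 215.0]] 3.625 [0.09903169 0.6297117  0.76674877]
[([259, 170, 15, 29, 415], [265.9, 184.4], [475.0, -15.0, 107.0])]
[([120, 95, 75, 34, 604], [153.5, 113.8], [629.0, -453.0, 107.0]), ([279, 173, 7, 12, 65], [282.1, 178.8], [480.0, -10.0, 107.0])]
[([436, 139, 50, 64, 634], [453.0, 160.2], [608.0, -520.0, 107.0]), ([493, 181, 6, 30, 91], [495.1, 198.6], [506.0, -643.0, 107.0]), ([451, 213, 32, 7, 132], [462.1, 215.1], [462.0, -544.0, 107.0])]
```

View pics/w1.png

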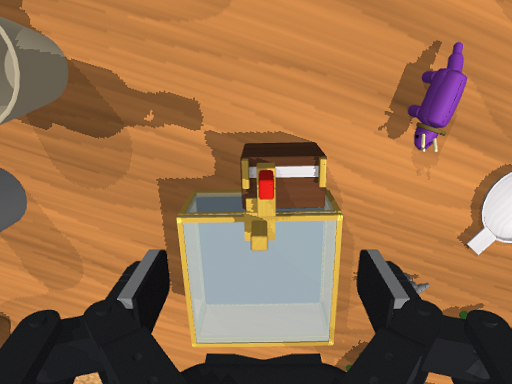

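The wrist view shows the red grip at (266,184), the pull at (259,240) and the lid's front corners at (178,216) and (342,214). The box therefore sits about 1 mm further in +y, and the lock joint is at about 7 mm. Next I grasp and slide the lock.

Run:
```python
from h import *
p=bw(0,1,0);json.dump([p[0],p[1],.307],open('box.json','w'));C[:]=[p[0],p[1],.307]
def ib(P): d=np.array(P[:2])-C[:2];c,s=np.cos(C[2]),np.sin(C[2]);return np.round([c*d[0]+s*d[1],-s*d[0]+c*d[1],P[2]],1)
print(env.movel(bw(-113,7,90),velocity=150,f_stop=15),env.get_position())
env.clamp(40);print('w',env.get_gripper_width(),env.get_finger_force())
print(env.movel(bw(-113,52,90),velocity=50,f_stop=14),ib(env.get_position()),env.get_ft_force())
env.pause(.2);f=env.grab_frame('wrist');s=env.grab_frame('scene')
print(ib(env.get_position()),env.get_ft_force())
env.release();env.movel(bw(-113,45,150));
f=env.grab_frame('wrist');save('w2',f['pixels'])
for k in['lock_grip','lid_pull']:
    for d in env.landmark_of(k,f)[:2]: print(k,round(d['score'],2),np.round(d['xyz'],1),ib(d['xyz']))
print(env.get_t())
```

```text
False [476.01763115 -13.76193283  90.74756835]
w 0.1313343115733596 40.76045036315918
True [-113.5   42.3   90.4] [ 0.57261378 -2.22792586  1.30069645]
[-113.5   42.2   90.4] [ 0.65176051 -0.97655583  2.25039887]
lock_grip 0.57 [463.6  23.  109.4] [-113.    45.4  109.4]
lock_grip 0.55 [623.  296.7  33.7] [121.7 258.1  33.7]
lid_pull 0.73 [524.3  -6.2  96.6] [-63.9  -0.8  96.6]
7.6917
```

View pics/w2.png

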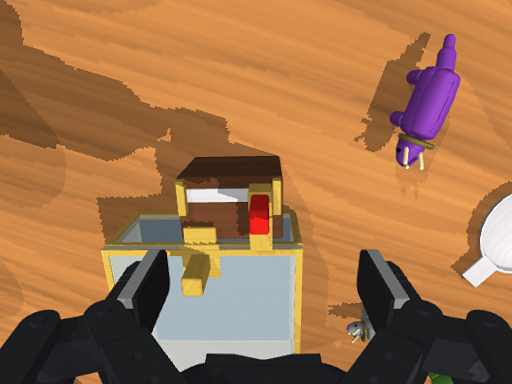

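The grip is now at (260,215), near the right-hand end stop at (278,215). The picture leaves it unclear whether it is fully seated, so I'll push it again more firmly.

```bash
cat >> h.py <<'E'
def ib(P): d=np.array(P[:2])-C[:2];c,s=np.cos(C[2]),np.sin(C[2]);return np.round([c*d[0]+s*d[1],-s*d[0]+c*d[1],P[2]],1)
E
python3 - <<'E'
from h import *
env.movel(bw(-113,43,90),velocity=150,f_stop=15)
env.clamp(50);print(ib(env.get_position()),env.get_ft_force())
for y in(46,49,52):
    r=env.movel(bw(-113,y,90),velocity=30,f_stop=25);print(r,ib(env.get_position()),env.get_ft_force())
    if r:break
env.pause(.1);print(ib(env.get_position()),env.get_ft_force(),env.get_gripper_width())
f=env.grab_frame('wrist');c=f['pixels'][130:280,150:350];save('w3',cv2.resize(c,(800,600)))
env.release();env.movel(bw(-113,45,160));print(env.get_t())
f=env.grab_frame('wrist');save('w4',cv2.resize(f['pixels'][140:290,150:350],(800,600),interpolation=cv2.INTER_CUBIC))
E
```

```text
[-112.8   42.3   90.5] [-0.47249733 -4.31327549  2.70595625]
False [-112.7   42.5   90.6] [ 1.11479777 -9.92445369  0.44784161]
False [-112.7   42.8   90.6] [  2.55019445 -18.60348725  -1.51838995]
False [-112.7   43.1   90.6] [  5.2833322  -25.72313964  -4.37394407]
[-112.6   43.    90.6] [  4.4453255  -25.62804619  -4.96410417] 0.12823116074237687
11.1333
```

View pics/w4.png

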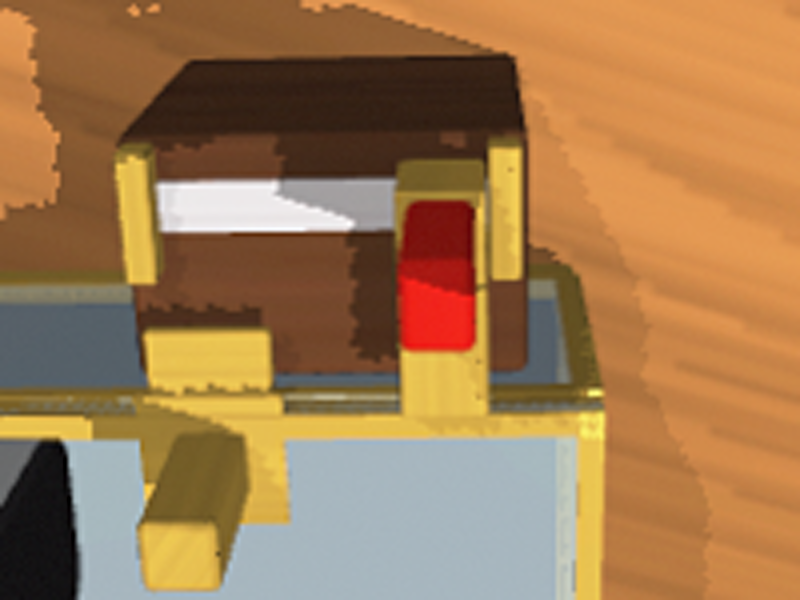

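The lock meets a hard wall at 42.3 mm in my frame, and the crop shows the carriage (490,280) touching the end stop. So it is at the free stop, and my box y is about 2 mm too high. I correct that and open the lid.

```bash
cat >> h.py <<'E'
def arc(th,G=(-140,33)):
    c,s=np.cos(th),np.sin(th);return bw(75+G[0]*c+G[1]*s,0,71-G[0]*s+G[1]*c-19)
E
python3 - <<'E'
from h import *
p=bw(0,-1.8,0);C[:2]=[p[0],p[1]];json.dump(list(C),open('box.json','w'))
env.movel(bw(-66,0,150),velocity=250)
print(env.movel(arc(0),velocity=120,f_stop=15),ib(env.get_position()))
env.clamp(45);print('w',env.get_gripper_width(),env.get_ft_force())
for i,th in enumerate(np.linspace(0,1.6,9)[1:]):
    r=env.movel(arc(th),velocity=120,f_stop=45);F=env.get_ft_force()
    print(round(th,2),r,np.round(F,1),np.round(env.get_position()-arc(th),1))
    if r:break
print('w',env.get_gripper_width(),env.get_t())
s=env.grab_frame('scene');save('s5',s['pixels'][80:330,130:430])
E
```

```text
False [-64.9   0.2  85.4]
w 0.1547470306201692 [-1.23939717 -2.21453333  2.05797474]
0.2 False [-1.3 -3.1  1. ] [-0.3 -0.3 -0. ]
0.4 False [-2.4 -3.5  1.5] [-0.5 -0.1  0. ]
0.6 False [-4.5 -1.4  1.6] [-0.4  0.2  0. ]
0.8 False [-2.5  0.8  1.8] [0.1 0.8 0.1]
1.0 False [-2.2  4.6  0.7] [ 0.2  1.2 -0.2]
1.2 False [-2.8  5.4  0.9] [ 0.2  1.6 -0.2]
1.4 False [-2.   6.3  0.7] [ 0.4  2.2 -0.1]
1.6 False [-2.3  8.3  1.2] [0.8 2.8 0.2]
w 0.14794998187209019 16.075
```

View pics/s5.png

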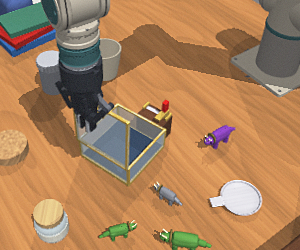

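The lid is upright with the gripper at its pull (90,100 in this crop). The sideways drift along the arc shows the box yaw is about 0.014 rad larger than I had. I update the yaw, release and go to the dino.

Run:
```python
from h import *
o=bw(-65,0,0);C[2]=.321;d=bw(-65,0,0)-o;C[0]-=d[0];C[1]-=d[1];json.dump(list(C),open('box.json','w'));print(C,ib(env.get_position()))
env.release();P=env.get_position();env.movel(P+[3,1,75],velocity=250)
D=np.array([620,295.]);a,psi,q=best([*D,170],np.radians(-44));print(psi,np.round(q,2))
env.reach([*D,170],quat(psi))
f=env.grab_frame('wrist');s=env.grab_frame('scene');t=env.grab_frame('top')
save('w6',f['pixels'])
for k in['dino_mid','dino']:
  for g in (f,s,t):
    for d in env.landmark_of(k,g)[:4]:
        if abs(d['xyz'][0]-D[0])<60 and abs(d['xyz'][1]-D[1])<60: print(k,round(d['score'],2),np.round(d['xyz'],1))
h=cv2.cvtColor(f['pixels'],cv2.COLOR_RGB2HSV);m=cv2.inRange(h,(40,80,30),(80,255,255))
n,L,st,ce=cv2.connectedComponentsWithStats(m);i=1+st[1:,4].argmax()
ys,xs=np.where(L==i);W=np.array([onplane((x,y),f,35)[:2] for x,y in zip(xs,ys)])
w,v=np.linalg.eigh(np.cov(W.T));print(st[i],W.mean(0),np.degrees(np.arctan2(v[1,1],v[0,1])))
for k in['lid_pull','lid_hinge']:
  for g in (s,t):
    for d in env.landmark_of(k,g)[:1]:print(k,round(d['score'],2),ib(d['xyz']))
# midline of the flanks: median of across-extent for slices of the body
e=v[:,1]*np.sign(v[0,1]);nn=np.array([-e[1],e[0]]);A=(W-D)@e;B=(W-D)@nn
for a in range(-40,45,8):
    b=B[(A>a-2)&(A<a+2)]
    if len(b):print(a,np.round([b.min(),b.max(),(b.min()+b.max())/2],1))
print(env.get_t(),env.get_position())
```

```text
[np.float64(585.2606948858951), np.float64(13.002903569718402), 0.321] [ 1.136e+02 -1.000e-01  1.912e+02]
-3.9095375244672983 [0.35 0.42 0.04 1.19 0.   1.12]
dino_mid 0.84 [623.1 297.2  34.5]
dino_mid 0.56 [619.4 292.4  30.3]
dino_mid 0.49 [622.3 295.3  31.4]
dino 0.89 [621.2 294.4  -0.9]
dino 0.76 [622.3 293.8  -2. ]
dino 0.47 [624.5 297.    3. ]
[ 249  109   32   98 2321] [615.06165698 302.36534909] 136.1897010281804
lid_pull 0.61 [101.6  -1.  210.8]
lid_pull 0.7 [102.3   1.3 212.4]
lid_hinge 0.64 [76.7 -0.4 73.4]
lid_hinge 0.57 [72.5 -0.1 71.4]
-40 [-3.7  8.   2.2]
-32 [-7.9 10.6  1.3]
-24 [-10.6  14.    1.7]
-16 [-11.5  14.9   1.7]
-8 [-11.6  15.1   1.7]
0 [-10.9  15.2   2.1]
8 [-11.   15.3   2.1]
16 [-11.2  15.4   2.1]
24 [-9.5 12.8  1.7]
19.225 [619.99697822 294.97683153 170.04365295]
```

View pics/w6.png

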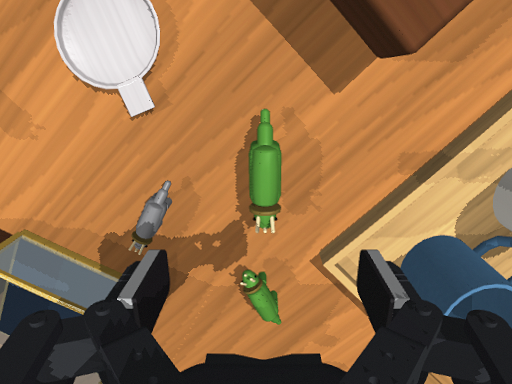

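The wrist view has the dino at (265,170), nose down-image and upright, with its flank midline known. The tray at (330,262) is clear of the open fingers. I grasp it and carry it around the raised lid.

Run:
```python
from h import *
h=np.radians(-43.8);D=np.array([621.7,296.2])
psi=h-np.pi
env.movel([*D,60],rot=quat(psi),velocity=200)
print(env.movel([*D,12],velocity=80,f_stop=8),env.get_position())
env.clamp(30);env.pause(.1);print('w',env.get_gripper_width(),env.get_finger_force(),env.get_ft_force())
print(env.get_position())
env.movel([*D,165],velocity=200)
print('w',env.get_gripper_width(),env.get_ft_force())
env.movel(bw(-30,190,165),rot=quat(C[2]-np.pi),velocity=200)
env.movel(bw(0,0,165),velocity=200)
f=env.grab_frame('wrist');s=env.grab_frame('scene')
save('w7',np.hstack([f['pixels'][90:384,100:412],s['pixels'][60:354,100:400]]))
for g in(f,s):
    for d in env.landmark_of('dino_mid',g)[:3]:print(round(d['score'],2),ib(d['xyz']))
print(ib(env.get_position()),env.get_gripper_width(),env.get_t())
```

```text
False [621.73963606 296.19257691  11.80823131]
w 0.32407134229417 30.412879586219788 [ 0.51034504 -0.15766964  2.9442813 ]
[622.06378819 296.32133714  12.45269587]
w 0.32620146325084304 [-0.68524372 -0.12313727 -2.11570234]
0.78 [ 45.8 160.7  22.9]
0.67 [  3.1   3.1 186.3]
0.51 [180.7 133.   22.8]
0.83 [-175.3  176.8   34.2]
0.68 [ 47.9 162.9  21.2]
0.62 [183.4 130.7  23.2]
[ -0.2   1.1 165. ] 0.32585595444506504 24.7917
```

View pics/w7.png

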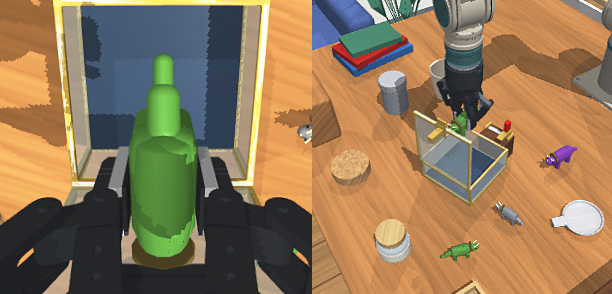

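The dino is held level at (165,150) with its head towards the hinge, over the open box. The raised lid is clear of the gripper. I lower it now.

Run:
```python
from h import *
env.movel(bw(0,0,40),velocity=130,f_stop=15)
print(env.movel(bw(0,0,22),velocity=40,f_stop=4),ib(env.get_position()),env.get_ft_force())
env.release();env.pause(.1)
print(env.movel(bw(0,0,165),velocity=200,f_stop=15),ib(env.get_position()))
f=env.grab_frame('wrist');s=env.grab_frame('scene')
save('w8',np.hstack([f['pixels'][90:384,100:412],s['pixels'][60:354,100:400]]))
for g in(f,s):
    for k in('dino','dino_mid','lid_pull'):
      for d in env.landmark_of(k,g)[:4]:
        if np.abs(ib(d['xyz'])[:2]).max()<110:print(k,round(d['score'],2),ib(d['xyz']))
print(env.get_t())
```

```text
True [ 0.3 -0.2 24.3] [ 0.13538645 -0.19399283  3.39154673]
False [ -0.9   0.4 163.9]
dino 0.8 [ 2.7  2.  11.3]
dino_mid 0.73 [ 5.5  1.8 46. ]
dino 0.52 [-0.7 -0.8  9.4]
dino_mid 0.65 [ 0.9 -3.6 40. ]
lid_pull 0.56 [ 99.3   1.8 210.1]
28.2833
```

View pics/w8.png

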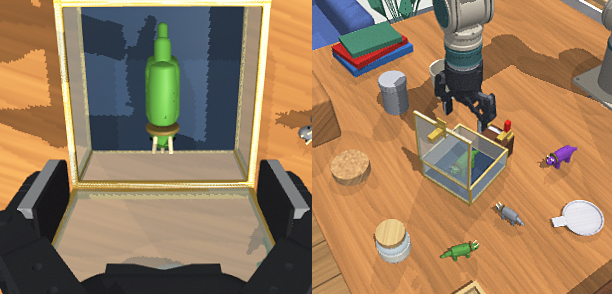

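The dino stands on the box floor at (163,90), central and upright. Next I re-grip the pull and close the lid.

Run:
```python
from h import *
env.movel(bw(0,0,285),velocity=250)
env.movel(bw(114,0,285),velocity=200)
print(env.movel(bw(113.5,0,191.2),velocity=130,f_stop=12),ib(env.get_position()))
env.clamp(45);print('w',env.get_gripper_width(),env.get_ft_force())
for th in list(np.linspace(1.6,0,9)[1:]):
    r=env.movel(arc(th),velocity=120,f_stop=40);F=env.get_ft_force()
    print(round(th,2),r,np.round(F,1),ib(env.get_position())-ib(arc(th)))
    if r:break
print(env.movel(arc(0)-[0,0,6],velocity=30,f_stop=15),ib(env.get_position()),env.get_ft_force(),env.get_gripper_width())
env.release();env.pause(.1)
env.movel(bw(-66,0,165),velocity=200)
s=env.grab_frame('scene');f=env.grab_frame('wrist')
save('w9',np.hstack([f['pixels'][90:384,100:412],s['pixels'][60:354,100:400]]))
for g in(f,s):
    for k in('lock_grip','lid_pull','dino'):
      for d in env.landmark_of(k,g)[:4]:
        if np.abs(ib(d['xyz'])[:2]).max()<130:print(k,round(d['score'],2),ib(d['xyz']))
print(env.get_t())
```

```text
False [114.   -0.3 192.4]
w 0.14859363742518752 [-0.76486754  1.08942643  1.28273919]
1.4 False [-1.2  1.3  0.5] [-0.6  0.2  0.1]
1.2 False [ 0.1  2.3 -1.4] [-0.4  0.1 -0.3]
1.0 False [ 0.   1.5 -3. ] [-0.3  0.  -0.3]
0.8 False [-0.6  1.5 -2.4] [-0.1 -0.  -0.1]
0.6 False [ 1.6  1.5 -1.7] [-0.3 -0.1 -0.2]
0.4 False [ 2.1  1.9 -3. ] [ 0.  -0.2 -0.2]
0.2 False [ 3.7  2.4 -3.9] [ 0.4 -0.2 -0.1]
0.0 True [-2.1  0.8 10.5] [ 1.1 -0.2  2.4]
True [-63.9  -0.2  87.4] [-2.00964469  0.91032745  8.43099737] 0.1489411095435703
lock_grip 0.64 [-111.7   45.6  108.9]
lid_pull 0.73 [-66.5   1.5  99.2]
lock_grip 0.46 [-116.7   45.1  110.2]
lid_pull 0.87 [-65.1  -0.6 102.4]
36.1833
```

View pics/w9.png

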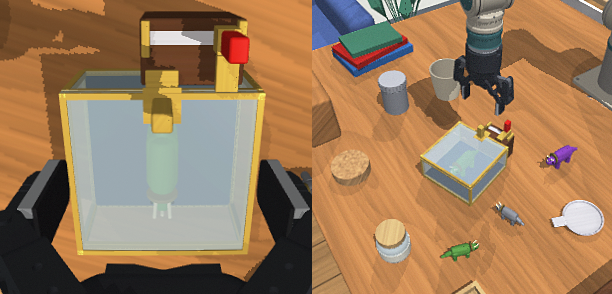

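The lid looks closed, with the pull at (161,115) and the dino visible inside. To be sure, I press down on the pull's top (nominally z = 111) with shut fingers. Then I slide the lock back to the locked stop.

Run:
```python
from h import *
env.clamp(20)
env.movel(bw(-65,0,120),velocity=150,f_stop=15)
print(env.movel(bw(-65,0,105),velocity=25,f_stop=15),ib(env.get_position()),env.get_ft_force())
env.movel(bw(-65,0,150),velocity=200);env.release()
env.movel(bw(-113,42.8,140),velocity=200)
print(env.movel(bw(-113,43.5,90),velocity=130,f_stop=15),ib(env.get_position()))
env.clamp(50);print('w',env.get_gripper_width())
print(env.movel(bw(-113,5,90),velocity=60,f_stop=25),ib(env.get_position()),env.get_ft_force())
for y in(2,-1,-4,-7,-10):
    r=env.movel(bw(-113,y,90),velocity=30,f_stop=25);F=env.get_ft_force();print(y,r,ib(env.get_position()),np.round(F,1))
    if r or np.hypot(*F[:2])>22:break
env.release();env.pause(.1)
env.movel(bw(-113,0,190),velocity=200)
s=env.grab_frame('scene');f=env.grab_frame('wrist')
save('w10',np.vstack([cv2.resize(f['pixels'][100:280,170:410],(800,300)) if 0 else cv2.resize(f['pixels'][130:260,170:370],(460,300),interpolation=cv2.INTER_CUBIC),cv2.resize(s['pixels'][155:265,190:359],(460,300),interpolation=cv2.INTER_CUBIC)]))
for g in(f,s):
    for k in('lock_grip','lid_pull'):
      for d in env.landmark_of(k,g)[:4]:
        if np.abs(ib(d['xyz'])[:2]).max()<130:print(k,round(d['score'],2),ib(d['xyz']))
print(env.get_t())
```

```text
True [-64.3  -0.4 110.9] [-2.25217039  0.98586164  7.67464283]
False [-112.3   43.    90.2]
w 0.12495597036973292
False [-112.7    4.5   90.4] [-0.42058665  0.34776047  4.58687484]
2 False [-112.7    1.9   90.4] [-0.8  0.6  5.5]
-1 False [-112.7   -0.5   90.4] [-1.1  1.9  6.4]
-4 False [-112.7   -0.7   90.4] [-2.4 10.1  9.4]
-7 False [-112.7   -1.    90.3] [-5.1 15.7 12.7]
-10 False [-112.8   -1.2   90.3] [-5.  23.9 15.9]
lock_grip 0.73 [-115.1    0.5  109. ]
lid_pull 0.78 [-62.9  -0.7 101. ]
lock_grip 0.63 [-112.     2.9  107.9]
lid_pull 0.9 [-65.8  -0.7 101. ]
44.4833
```

View pics/w10.png

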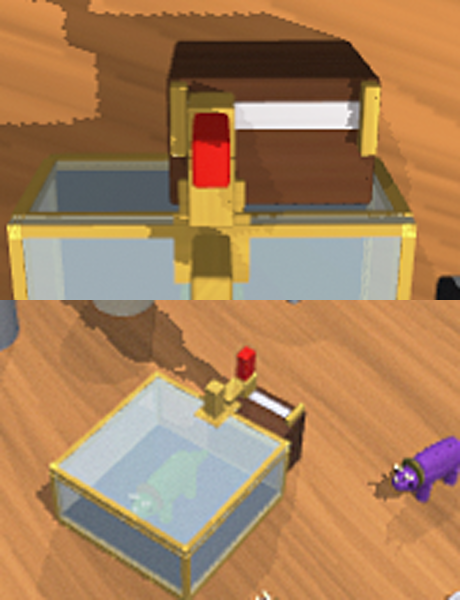

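The lock is against its locked stop (carriage at (190,120) touching the left end stop, hard wall at −0.6). Its tongue lies over the strike tab, the pull's top is at 110.9 mm, so the lid is fully closed, and the dino stands inside.

Run:
```python
from h import *
print(env.job_done(),env.get_t())
```

```text
the job is handed in; nothing more can be done
the job is handed in; nothing more can be done
```

The job is handed in at about 44.5 s on the robot's clock: the dino stands on its feet in the box, the lid is fully closed, the lock is back at its locked stop, and the tin, planter and spoon rest were not touched; the judge's result was not shown.

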